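Hold the spare cell block over its bay for wiring

TASK

First swing the black-knobbed steel hold-down bar off the empty bay of the grey pack case, towards the robot, until it is fully open at its stop. Then pick up the loose pink cell block from the bench, carry it over the things in between without knocking the bottle, jar or spool, and stop with it hovering level just above the rim of the empty bay (about 15 mm of daylight), lined up so that it would drop straight in; the block must never touch the case. Do not lower it or let go: finish while the gripper holds the block still there, so that a colleague can plug in its balance lead underneath.

Things in the scene. Friction and masses are not known exactly. Their poses are not given: they have to be found in the camera images.
- pack_case: grey steel two-bay pack case fixed to the bench, 120 mm along its x, 156 mm along its y, walls 4 mm, rim 50 mm above the bench; origin at the centre of its underside; x points away from the robot at yaw 0. Bays 112 x 72 mm inside, centred 38 mm either side of the middle wall: +y side empty, -y side occupied. Ends reach 18 mm, pivot lugs on the long sides 26 mm beyond the walls
- installed_knob (a point): top of the black knob on the closed bar over the installed cell block in the case's -y bay: 112 mm above the bench, the highest point of the case. The installed block looks like the spare one (its top 70 mm above the bench); leave it alone
- bay_mouth (a point): centre of the mouth of the empty bay, in the plane of its rim (50 mm above the bench); axes as the case: x along the bay's long side (112 mm), y across it (72 mm)
- hold_down (a joint): angle of the empty bay's hold-down bar about its upright pivot: 0 = straight across the bay, 1.57 = fully open at its stop, lying along the case's +y wall and pointing to the case's -x (towards the robot). Seen from above it opens clockwise; light friction (about 1 N at the knob); it stays where it is left
- pivot (a point): point on the hold-down bar's upright pivot axis, 14 mm outside the case's +y wall, 74 mm above the bench (underside of the bar)
- knob (a point): centre of the grip of the black knob on the empty bay's bar: round, 19 mm in diameter, from 87 to 112 mm above the bench (this point at 102 mm), 62 mm from the pivot axis, moving with the bar. The bar is flat steel, 22 mm wide, top 79 mm above the bench, reaching 96 mm from the pivot axis; it points from pivot to here
- spare_block: the loose block of 4 x 3 pink cells in black plastic spacers, standing on the bench, 62 mm along its x, 102 mm along its y, 66 mm high, about 0.7 kg; origin at the centre of its underside, y = its long side. Grasp across the 62 mm, at the top spacer, which lies 54 to 60 mm above the underside. The two ends are alike: either way round fits the bay
- flux: white bottle with a red pointed cap, 35 mm in diameter, 97 mm high, standing loose between block and case; origin at the centre of its underside
- jar: small jar with a black lid, 50 mm in diameter, 69 mm high, standing loose between block and case; origin at the centre of its underside
- spool: white solder spool, 52 mm in diameter, 34 mm high, standing loose between block and case; origin at the centre of its underside
- inverter_corner (a point): near left lower corner of the tall inverter (250 mm high heat sink tower with a green board on top) at the back. It and the box to its right fill the bench beyond this point's x, for y below it by up to 0.35 m: keep gripper and block nearer than its x there, or to its left

How it is judged:
By the outcome, as a careful person would: the job done as asked, in the order asked, and still so for the second after the job is handed in, while the arm keeps its last pose, push and grip.
It also fails if it takes over 59 s, if anything falls off the work surface, if the arm or the gripper's body presses on something with over 40 N, if the wrist force passes 120 N, or if a joint passes its speed limit or range.

ROBOT

A 6-joint arm with a two-finger parallel gripper is mounted at the origin on a cart in front of the work surface, level with it; the furniture and walls round the work are solid. World frame = base frame: x ahead of the robot, y to its left, z up, the work surface at z = 0. Lengths are in m, angles in degrees, forces in N, time in s.
With the tool pointing down it reaches from about 0.325 to 0.75 m from the base axis. Payload 7.6 kg.
Tool frame: the origin (TCP) lies at the very end of the fingers, on their centre line; the grasp point (between the pads) lies 19 mm behind it (arm.grip_point_offset is the distance from the TCP to the grasp point, in m); z points along the fingers, y is the line along which they close (so a half turn about z gives the same grasp; the last joint's range is limited). The gripper opens to 85 mm and grips with 20 to 120 N. Pads are 22 mm wide; open, the fingers measure 114 mm over their backs; the gripper's body (76 mm by 85 mm) begins 54 mm behind the grasp point. The pads swing forward as they close: fully open they stand 13 mm farther back than shut.
Start: joints at [62.378, 2.991, 80.254, -0, 96.75, -4.028], TCP at [0.21, 0.481, 0.231] pointing down, gripper open.
Joint ranges: [-166.34, 166.34], [-52.06, 124.39], [6.96, 135.62], [-60.46, 240.46], [14.63, 156.25], [-167.68, 167.68]. Speed limits (degrees/s): [147.25, 147.25, 172.46, 180, 180, 180].

INTERFACE

Orientations are given as [roll, pitch, yaw] about the fixed x, y, z axes, in that order (R = Rz(yaw) Ry(pitch) Rx(roll)).
In Python, from rig import arm, read_camera, workorder, models gives the robot as it stands.
- The arm moves only by the shell command python3 -m jog 'ROWS'. ROWS is JSON, a list of rows, each a list of 3 entries, a list of its own where there are three numbers: the turn, a rotation vector about the tool's x, y, z in rad, then the shift along the tool's x, y, z in cm, then the finger opening in cm, from 0 to 8.54. A call has 1 to 20 rows; each row shifts and turns the commanded pose from where the row before left it, along the tool's axes as they then stand; what a row does not reach is not made up. A row lasts 1/10 s, in which the tool goes at most 50 mm and 8.59 degrees, less where a joint would pass 70% of its speed; a pose out of reach is approached as far as the arm can. A call is refused whole if a number of a shift passes 5 or a number of a turn 0.15, either way. A call with a gripper value outside its range is refused whole. The fingers move at their own pace and stop on an object; the grip force is fixed at half the most. Time passes only in rows, so rows that do not move let the fingers close. It gives the time, the measured TCP pose, the force, the opening and the grip force at its end, in the units of the state.
- arm.get_obs(): the state, without advancing time (a new reading comes with each control period).
- read_camera(name): name is "side" or "top" or "wrist"; returns a dict with "image" (384x512x3 uint8, blue, green, red), "range_z" (384x512 float32, m along the optical axis (not along the pixel's ray), 0 where there is no reading), "mtx" (3x3 intrinsics, pixels), "origin" and "attitude" of the camera in the world. Camera axes: x right, y down, z forward; pixel columns grow to the right and rows downward; lengths in m; the calibration is good to about 2 mm. The wrist camera is an equidistant fisheye: a pixel r from the principal point sees the ray r / f radians off the axis. A picture is of the moment at which its call begins.
- workorder.close_job(): hands the job in; it is judged then, once.
Trained networks look in a picture, given as the dict that the camera call returned (one of the last four; its "shot" number tells which), for a name from the list of things; names that differ only in an ending like _2 or _b are one class to them, and where a whole thing is asked for, a point or a joint stands for the part that bears it (a point fixed in the world has none). Each returns a list of dicts, best first, with "score" (0 to 1); they miss things now and then, are a little off and sometimes report something else, mostly with a low value. They report only what shows in the picture. A call takes as long as a camera call.
- models.spot_in(picture, thing): "rect" ([left, top, right, bottom] in pixels, round what is visible of it).
- models.silhouettes(picture, thing): "mask" (384x512 bool, what is visible of it) and "rect" ([left, top, right, bottom] in pixels, round what is visible of it).
- models.landmark_of(picture, thing): "point" ([column, row] in pixels: a listed point, or the origin of a listed thing).
The state is a dict: "time_s": time; "qpos": joint angles; "joint_vel": joint speeds; "tau": joint torques, N m; "tcp_pos": TCP position; "tcp_rot": TCP orientation; "ft_force": force on the tool from outside, world axes, zero at the start; "ft_torque": the same for the moment, N m; "width": opening from 0.0 (shut) to 1.0 (fully open); "grip_force": force on a finger pad.
Only numpy, scipy, OpenCV 4.12 (cv2) and the standard library are available. Lean on these libraries where they do the work, as an engineer would, in place of code of your own. Each camera call takes 0.05 s, during which the arm holds its last target. There are 200 camera calls.

## Working session

There is one attempt and no reset: what is moved stays moved. The work goes in short steps, Python scripts to look and compute and a shell command to move; the robot and the scene stay as the last step left them, time stands still between calls to the robot, and variables do not carry over. Pictures are saved under pics/ and viewed, at most 10 in all, crops included, and the job is handed in when it is done.

```bash
mkdir -p pics; ls
cat > h.py <<'E'
import numpy as np, cv2
from rig import arm, read_camera, workorder, models
from scipy.spatial.transform import Rotation as R
def att(p):
    a=np.array(p["attitude"],float)
    return a if a.shape==(3,3) else R.from_euler('xyz',a,degrees=True).as_matrix()
def cloud(p):
    d=p["range_z"]; K=np.array(p["mtx"]); v,u=np.mgrid[:384,:512]
    X=np.stack([(u-K[0,2])/K[0,0]*d,(v-K[1,2])/K[1,1]*d,d],-1)
    return X@att(p).T+np.array(p["origin"])
def at_height(p,uv,z):
    K=np.array(p["mtx"]); r=att(p)@np.array([(uv[0]-K[0,2])/K[0,0],(uv[1]-K[1,2])/K[1,1],1]); o=np.array(p["origin"])
    return o+r*(z-o[2])/r[2]
E
python3 - <<'E'
from h import *
np.set_printoptions(precision=4,suppress=True)
for n in ("top","side"):
    p=read_camera(n); cv2.imwrite(f"pics/{n}0.png",p["image"])
    print(n,p["origin"],p["attitude"],np.array(p["mtx"]).tolist())
    C=cloud(p)
    for t,z in (("bay_mouth",.05),("installed_knob",.112),("pivot",.074),("knob",.102),("inverter_corner",0),("pack_case",0),("spare_block",0),("flux",0),("jar",0),("spool",0)):
        for r in models.landmark_of(p,t)[:2]: print(t,round(r["score"],2),np.round(r["point"],1),at_height(p,r["point"],z))
    if n=="top":
      for t in ("spare_block","flux","jar","spool","pack_case"):
        for r in models.silhouettes(p,t)[:2]:
            m=r["mask"]&(p["range_z"]>0); q=C[m]; q=q[q[:,2]>np.percentile(q[:,2],90)-.008]
            c,s,a=cv2.minAreaRect((q[:,:2]*1000).astype(np.float32)); print(t,round(r["score"],2),r["rect"],"top",q[:,2].max(),c,s,a)
print(arm.get_obs(),arm.grip_point_offset)
E
```

```text
pics
top [ 0.3339 -0.0162  0.9388] [-169.478    -0.923   -89.4003] [[347.54023083565534, 0.0, 252.76517927633788], [0.0, 347.54023083565534, 185.0780545834081], [0.0, 0.0, 1.0]]
bay_mouth 0.84 [150.8 176.7] [0.5177 0.2366 0.05  ]
bay_mouth 0.75 [261.9 214.5] [ 0.4228 -0.053   0.05  ]
installed_knob 0.85 [174.5 171.4] [0.5188 0.1625 0.112 ]
pivot 0.71 [133.4 174.8] [0.5171 0.2739 0.074 ]
knob 0.84 [150.9 181.8] [0.4943 0.2208 0.102 ]
pack_case 0.79 [172.2 177.1] [0.5278 0.1922 0.    ]
pack_case 0.71 [255.7 192. ] [ 0.4893 -0.0378  0.    ]
spare_block 0.74 [362.7 210.2] [ 0.4428 -0.3299  0.    ]
flux 0.5 [262.8 213.4] [ 0.4308 -0.0575  0.    ]
jar 0.62 [291.2 206.5] [ 0.4505 -0.1348  0.    ]
spool 0.66 [255.1 191.6] [ 0.4904 -0.0361  0.    ]
spare_block 0.7 [341.7, 193.9, 390.1, 225.9] top 0.0724573863994522 (443.2807922363281, -323.5293884277344) (62.18541717529297, 103.60896301269531) 14.976202011108398
spare_block 0.27 [123.2, 175.6, 167.0, 188.6] top 0.11443596102204645 (499.02923583984375, 217.2265625) (16.988224029541016, 16.284286499023438) 16.874523162841797
flux 0.49 [257.1, 2
[... 1374 characters left out ...]
.3246  0.    ]
flux 0.72 [278.2 213.1] [ 0.4206 -0.0567  0.    ]
jar 0.68 [266.6 198.8] [ 0.4525 -0.1366  0.    ]
spool 0.64 [251.1 217.7] [ 0.4923 -0.0302  0.    ]
spool 0.57 [280.7 212.1] [ 0.4138 -0.0622  0.    ]
{'time_s': 1.35, 'qpos': array([62.3779,  2.9908, 80.2522,  0.0008, 96.7476, -4.027 ]), 'joint_vel': array([-0.0407,  0.0384, -0.0087, -0.0642, -0.0673, -0.0483]), 'tau': array([ -0.003 , -38.1521, -36.0316,  -0.0003,   0.0002,   0.    ]), 'tcp_pos': array([0.2101, 0.4812, 0.2313]), 'tcp_rot': array([179.9906,  -0.0001, 156.4049]), 'ft_force': array([-0.3827, -0.3793,  0.2927]), 'ft_torque': array([-0.0224,  0.0523,  0.0154]), 'grip_force': 0.0, 'width': 1.003329907383758} 0.0187
```

View pictures.

Run:
```python
import cv2
a=cv2.imread("pics/top0.png")[130:250,110:410]; b=cv2.imread("pics/side0.png")[150:310,190:390]
cv2.imwrite("pics/c0.png",cv2.vconcat([cv2.resize(a,(720,288),interpolation=3),cv2.resize(b[:,:],(375,300),interpolation=3) if 0 else cv2.copyMakeBorder(cv2.resize(b,(375,300)),0,0,0,345,0)]))
```

```text
(no output)
```

View pics/c0.png

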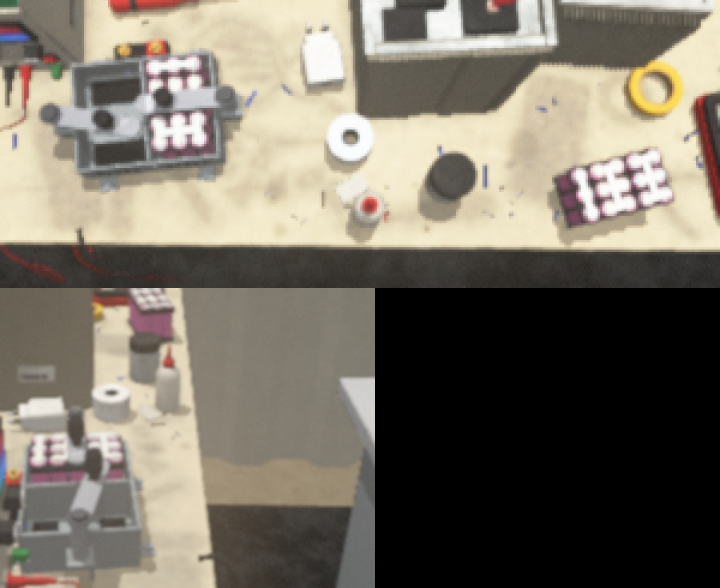

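The top crop shows the case at left with its knob (crop ~103,120), the installed knob (163,97), spool, flux, jar, and the block at right (615,187). This agrees with the network's points. I'm moving above the knob, keeping high.

```bash
python3 -m jog '[[[0,0,0],[-4.1,-1.4,0],4],[[0,0,0],[-4.1,-1.4,0],4],[[0,0,0],[-4.1,-1.4,0],4],[[0,0,0],[-4.1,-1.4,0],4],[[0,0,0],[-4.1,-1.4,0],4],[[0,0,0],[-4.1,-1.4,0],4],[[0,0,0],[-4.1,-1.4,0],4],[[0,0,0],[-4.1,-1.4,0],4],[[0,0,0],[-4.1,-1.4,0],4],[[0,0,0.13],[0,0,0],4],[[0,0,0.13],[0,0,0],4],[[0,0,0.13],[0,0,0],4],[[0,0,0.13],[0,0,0],4],[[0,0,0.13],[0,0,0],4],[[0,0,0.13],[0,0,0],4],[[0,0,0.13],[0,0,0],4],[[0,0,0.13],[0,0,0],4],[[0,0,0.13],[0,0,0],4],[[0,0,0.13],[0,0,0],4],[[0,0,0.13],[0,0,0],4]]'
cat >> h.py <<'E'
from scipy.optimize import differential_evolution
def wray(p,uv):
    K=np.array(p["mtx"]); x=(uv[0]-K[0,2])/K[0,0]; y=(uv[1]-K[1,2])/K[1,1]; r=np.hypot(x,y)+1e-12
    return att(p)@np.array([np.sin(r)*x/r,np.sin(r)*y/r,np.cos(r)])
def wat(p,uv,z):
    r=wray(p,uv); o=np.array(p["origin"]); return o+r*(z-o[2])/r[2]
def wcloud(p):
    d=p["range_z"]; K=np.array(p["mtx"]); v,u=np.mgrid[:384,:512]
    x=(u-K[0,2])/K[0,0]; y=(v-K[1,2])/K[1,1]; r=np.hypot(x,y)+1e-12
    X=np.stack([np.tan(r)*x/r*d,np.tan(r)*y/r*d,d],-1); X[r>1.3]=np.nan
    return X@att(p).T+np.array(p["origin"])
def fitcase(P,x0):
    "P: points near rim height; x0: guess of case centre"
    P=P[np.hypot(*(P[:,:2]-x0).T)<.13]
    def f(t):
        c,s=np.cos(t[2]),np.sin(t[2]); d=P[:,:2]-t[:2]; x=d@[c,s]; y=d@[-s,c]
        e=np.minimum(np.where(abs(y)<.078,abs(abs(x)-.058),1),np.where(abs(x)<.06,np.minimum(abs(abs(y)-.076),abs(y)),1))
        return np.minimum(e,.006).mean()
    r=differential_evolution(f,[(x0[0]-.02,x0[0]+.02),(x0[1]-.02,x0[1]+.02),(-.3,.4)],seed=1)
    t=r.x; m=t[:2]+.038*np.array([-np.sin(t[2]),np.cos(t[2])]); return len(P),r.fun,t[:2],np.degrees(t[2]),"mouth",m
def go(xyz):
    "needed shift in tool axes, cm"
    o=arm.get_obs(); A=R.from_euler('xyz',o["tcp_rot"],degrees=True).as_matrix()
    return np.round(A.T@(np.array(xyz)-o["tcp_pos"])*100,2)
E
python3 - <<'E'
from h import *
np.set_printoptions(precision=4,suppress=True)
p=read_camera("wrist"); cv2.imwrite("pics/w1.png",p["image"]); print(p["origin"],p["attitude"])
for t,z in (("bay_mouth",.05),("installed_knob",.112),("pivot",.074),("knob",.102)):
    for r in models.landmark_of(p,t)[:2]: print(t,round(r["score"],2),np.round(r["point"],1),wat(p,r["point"],z))
C=wcloud(p).reshape(-1,3); 
P=C[(C[:,2]>.043)&(C[:,2]<.056)]; print(fitcase(P,np.array([.522,.19])))
q=read_camera("top"); C=cloud(q).reshape(-1,3); P=C[(C[:,2]>.043)&(C[:,2]<.056)]; print(fitcase(P,np.array([.522,.19])))
print(arm.get_obs()["tcp_pos"],arm.get_obs()["tcp_rot"])
E
```

```text
time_s: 3.35
tcp_pos: [0.4978, 0.218, 0.2313]
tcp_rot: [-180.0, -0.0, 74.2]
ft_force: [-0.4, -0.2, 0.0]
width: 0.468
grip_force: 0.0
[0.5155 0.2827 0.3732] [164.7169  -0.0072 -15.8755]
bay_mouth 0.95 [275.3 160.2] [0.5199 0.2277 0.05  ]
installed_knob 0.78 [303.2 233.6] [0.5267 0.1626 0.112 ]
installed_knob 0.36 [271.6 160.1] [0.5159 0.2392 0.112 ]
pivot 0.83 [250.2 115.8] [0.5075 0.2821 0.074 ]
pivot 0.61 [304.4 237. ] [0.5287 0.1407 0.074 ]
knob 0.85 [262.6 181.8] [0.5024 0.22   0.102 ]
(2507, np.float64(0.0025853982772458084), array([0.5229, 0.1899]), np.float64(6.879937579694844), 'mouth', array([0.5183, 0.2277]))
(483, np.float64(0.0024773470956856117), array([0.5201, 0.1876]), np.float64(7.050000599480946), 'mouth', array([0.5154, 0.2253]))
[0.4978 0.218  0.2313] [-179.9985   -0.0058   74.6191]
```

View pics/w1.png

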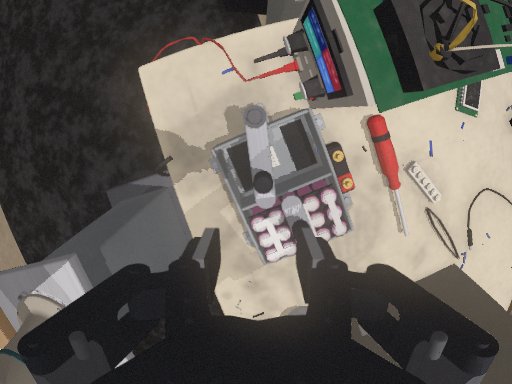

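The wrist view shows the bar from the pivot (256,115) to the knob (263,182), already about 15° off straight. The case yaw is about 7°. I'm lowering over the knob with the fingers straddling it.

```bash
python3 -c "
from h import *
print(go([.501,.219,.088]))"
```

```text
[ 0.18  0.28 14.33]
```

```bash
python3 -m jog '[[[0,0,0],[0.2,0.3,3],4.2],[[0,0,-0.13],[0,0,3],4.2],[[0,0,0],[0,0,3],4.2],[[0,0,0],[0,0,2.7],4.2],[[0,0,0],[0,0,2.6],4.2],[[0,0,0],[0,0,0],4.2]]'
python3 - <<'E'
from h import *
np.set_printoptions(precision=4,suppress=True)
p=read_camera("wrist"); cv2.imwrite("pics/w2.png",p["image"][100:384])
for t,z in (("pivot",.074),("knob",.102)):
    for r in models.landmark_of(p,t)[:2]: print(t,round(r["score"],2),np.round(r["point"],1),wat(p,r["point"],z))
print(arm.get_obs()["tcp_pos"],arm.get_obs()["tcp_rot"])
E
```

```text
time_s: 4.25
tcp_pos: [0.499, 0.2183, 0.0843]
tcp_rot: [-179.6, 0.2, 82.0]
ft_force: [-0.0, -0.4, -0.2]
width: 0.49
grip_force: 0.0
pivot 0.55 [265.6 117.6] [0.5113 0.282  0.074 ]
knob 0.6 [266.4 257.3] [0.5028 0.2195 0.102 ]
[0.502  0.2194 0.0899] [179.8911  -0.0606  81.9629]
```

View pics/w2.png

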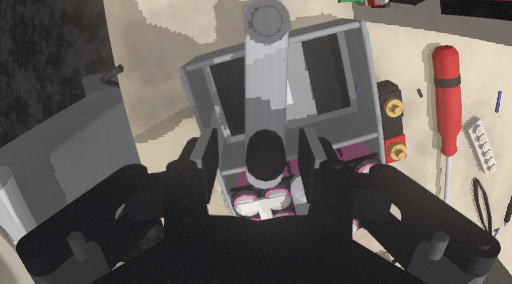

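```bash
python3 -m jog '[[[0,0,0],[0,0,0],2.5],[[0,0,0],[0,0,0],2.5],[[0,0,0],[0,0,0],2.5],[[0,0,0.1],[0.03,-0.62,0],2.5],[[0,0,0.1],[0.03,-0.62,0],2.5],[[0,0,0.1],[0.03,-0.62,0],2.5],[[0,0,0.1],[0.03,-0.62,0],2.5],[[0,0,0.1],[0.03,-0.62,0],2.5],[[0,0,0.1],[0.03,-0.62,0],2.5],[[0,0,0],[0,0,0],2.5]]'
python3 - <<'E'
from h import *
np.set_printoptions(precision=4,suppress=True)
o=arm.get_obs(); v=o["tcp_pos"][:2]-[.5113,.281]; print(o["tcp_pos"],o["tcp_rot"],np.hypot(*v),np.degrees(np.arctan2(v[1],v[0])),o["width"])
E
```

```text
time_s: 5.4
tcp_pos: [0.4679, 0.2351, 0.0888]
tcp_rot: [180.0, -0.0, 47.5]
ft_force: [0.2, -0.4, -0.6]
width: 0.289
grip_force: 0.0
[0.4679 0.2351 0.0888] [179.984   -0.0457  47.535 ] 0.06314932232847238 -133.3612172295005 0.28937676088937797
```

```bash
python3 -m jog '[[[0,0,0.1],[0.03,-0.62,0],2.5],[[0,0,0.1],[0.03,-0.62,0],2.5],[[0,0,0.1],[0.03,-0.62,0],2.5],[[0,0,0.1],[0.03,-0.62,0],2.5],[[0,0,0.1],[0.03,-0.62,0],2.5],[[0,0,0.1],[0.03,-0.62,0],2.5],[[0,0,0.1],[0.03,-0.62,0],2.5],[[0,0,0],[0,0,0],2.5]]'
python3 -m jog '[[[0,0,0],[0,-0.2,0],2.5],[[0,0,0],[0,0,0],2.5]]'
python3 -m jog '[[[0,0,0],[0,-0.1,0],2.5],[[0,0,0],[0,0,0],2.5]]'
```

```text
time_s: 6.2
tcp_pos: [0.4485, 0.2728, 0.0885]
tcp_rot: [-180.0, -0.0, 7.6]
ft_force: [0.5, -0.0, 0.6]
width: 0.292
grip_force: 0.0
time_s: 6.4
tcp_pos: [0.4481, 0.2743, 0.0883]
tcp_rot: [180.0, 0.0, 7.6]
ft_force: [0.4, 0.5, 0.8]
width: 0.293
grip_force: 0.1
time_s: 6.6
tcp_pos: [0.4479, 0.2753, 0.0883]
tcp_rot: [180.0, 0.0, 7.5]
ft_force: [-0.2, -0.7, 0.7]
width: 0.29
grip_force: 0.5
```

```bash
for i in 1 2; do python3 -m jog '[[[0,0,0],[0,-0.15,0],2.5],[[0,0,0],[0,0,0],2.5]]' | grep -E "tcp_pos|ft_f"; done
python3 - <<'E'
from h import *
np.set_printoptions(precision=4,suppress=True)
p=read_camera("wrist"); cv2.imwrite("pics/w3.png",p["image"][100:384])
for t,z in (("pivot",.074),("knob",.102)):
    for r in models.landmark_of(p,t)[:2]: print(t,round(r["score"],2),np.round(r["point"],1),wat(p,r["point"],z))
E
```

```text
tcp_pos: [0.4479, 0.2757, 0.0882]
ft_force: [-0.9, -7.5, 2.0]
tcp_pos: [0.4479, 0.2758, 0.0882]
ft_force: [-0.2, -13.0, 3.3]
pivot 0.65 [261.3 115.7] [0.5124 0.2829 0.074 ]
knob 0.74 [266.  248.8] [0.4516 0.2731 0.102 ]
```

View pics/w3.png

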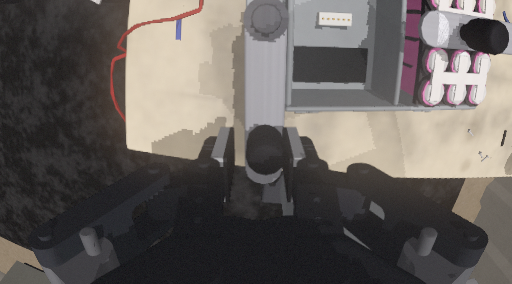

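The bar is at its stop: 13 N reaction, and the bar lies along the +y wall with the knob at (265,150). I'm backing off, lifting and going to the block.

```bash
python3 -m jog '[[[0,0,0],[0,0.4,0],2.5],[[0,0,0],[0,0,0],4],[[0,0,0],[0,0,0],4],[[0,0,0],[0,0,-3.5],4],[[0,0,0],[0,0,-3.5],4],[[0,0,0],[0,0,-3.5],5],[[0,0,0],[0,0,-3.7],8.5],[[0,0,0],[-0.6,4.5,0],8.5],[[0,0,0],[-0.6,4.6,0],8.5],[[0,0,0],[-0.6,4.6,0],8.5],[[0,0,0],[-0.6,4.6,0],8.5],[[0,0,0],[-0.6,4.6,0],8.5],[[0,0,0],[-0.6,4.6,0],8.5],[[0,0,0],[-0.6,4.6,0],8.5],[[0,0,0],[-0.6,4.6,0],8.5],[[0,0,0],[-0.6,4.6,0],8.5],[[0,0,0],[-0.6,4.6,0],8.5],[[0,0,0],[-0.6,4.6,0],8.5],[[0,0,0],[-0.6,4.6,0],8.5],[[0,0,0],[-0.6,4.5,0],8.5]]' && python3 -m jog '[[[0,0,0.13],[0,0,0],8.5],[[0,0,0.13],[0,0,0],8.5],[[0,0,0.13],[0,0,0],8.5],[[0,0,0.13],[0,0,0],8.5],[[0,0,0.13],[0,0,0],8.5],[[0,0,0.13],[0,0,0],8.5],[[0,0,0.13],[0,0,0],8.5],[[0,0,0.13],[0,0,0],8.5],[[0,0,0.13],[0,0,0],8.5],[[0,0,0.13],[0,0,0],8.5],[[0,0,0.14],[0,0,0],8.5],[[0,0,0],[0,0,0],8.5]]'
python3 - <<'E'
from h import *
np.set_printoptions(precision=4,suppress=True)
p=read_camera("wrist"); cv2.imwrite("pics/w4.png",p["image"])
for r in models.landmark_of(p,"spare_block")[:2]: print(r["score"],r["point"],wat(p,r["point"],0))
C=wcloud(p)
for P,n in ((p,"wrist"),(read_camera("top"),"top")):
  C=wcloud(P) if n=="wrist" else cloud(P)
  for r in models.silhouettes(P,"spare_block")[:2]:
    m=r["mask"]&(P["range_z"]>0); q=C[m]; q=q[(q[:,2]>.055)&(q[:,2]<.08)]
    print(n,r["score"],r["rect"],len(q),len(q) and (np.median(q[:,2]),cv2.minAreaRect((q[:,:2]*1000).astype(np.float32))))
q=read_camera("top"); C=cloud(q).reshape(-1,3); P=C[(C[:,2]>.043)&(C[:,2]<.056)]; print(fitcase(P,np.array([.522,.19])))
for r in models.landmark_of(q,"knob")[:1]+models.landmark_of(q,"pivot")[:1]: print(r["score"],at_height(q,r["point"],.102),at_height(q,r["point"],.074))
E
```

```text
time_s: 9.15
tcp_pos: [0.4479, -0.3284, 0.2303]
tcp_rot: [180.0, -0.0, 7.5]
ft_force: [1.0, 0.9, -0.6]
width: 0.997
grip_force: 0.0
time_s: 10.35
tcp_pos: [0.4482, -0.3264, 0.2302]
tcp_rot: [-180.0, 0.0, -75.1]
ft_force: [-0.3, 1.0, 0.4]
width: 0.993
grip_force: 0.0
0.74 [260.7, 168.8] [ 0.4433 -0.3228  0.    ]
wrist 0.64 [230.6, 127.2, 291.3, 223.8] 5093 (np.float64(0.06475463010641674), ((445.9001159667969, -322.8473815917969), (62.44401931762695, 103.1439208984375), 13.849593162536621))
top 0.94 [339.9, 193.3, 386.1, 224.8] 836 (np.float64(0.06609472819588735), ((444.130126953125, -322.85894775390625), (60.303287506103516, 104.5642318725586), 16.730730056762695))
(654, np.float64(0.00262964319728652), array([0.52  , 0.1875]), np.float64(7.172367611038648), 'mouth', array([0.5153, 0.2252]))
0.77 [0.4511 0.2799 0.102 ] [0.455  0.2898 0.074 ]
0.89 [0.5093 0.2732 0.102 ] [0.5151 0.2828 0.074 ]
```

View pics/w4.png

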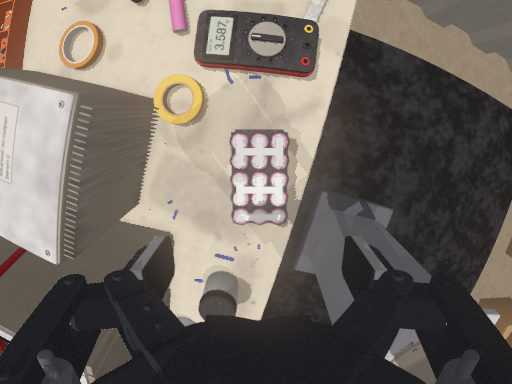

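The block is at (232–290, 128–224), square to the fingers at about (0.445, −0.323). I'm descending and gripping.

```bash
python3 -m jog '[[[0,0,0],[-0.4,0.2,3],8.5],[[0,0,0],[0,0,3.5],8.5],[[0,0,0],[0,0,3.5],8.5],[[0,0,0],[0,0,3],8.5],[[0,0,0],[0,0,2],8.5],[[0,0,0],[0,0,2],8.5],[[0,0,0],[0,0,1.5],8.5],[[0,0,0],[0,0,1],8.5],[[0,0,0],[0,0,0],8.5]]'; python3 -m jog '[[[0,0,0],[0,0,0],5.5],[[0,0,0],[0,0,0],5.5],[[0,0,0],[0,0,0],5.5],[[0,0,0],[0,0,0],5.5],[[0,0,0],[0,0,0],5.5],[[0,0,0],[0,0,0],5.5]]'
```

```text
time_s: 11.65
tcp_pos: [0.4444, -0.3228, 0.034]
tcp_rot: [179.9, 0.1, -75.1]
ft_force: [0.0, -0.2, -0.4]
width: 0.998
grip_force: 0.0
time_s: 12.25
tcp_pos: [0.4459, -0.3239, 0.0371]
tcp_rot: [-179.9, -0.1, -75.1]
ft_force: [1.4, 0.8, 6.4]
width: 0.705
grip_force: 66.1
```

```bash
python3 -m jog '[[[0,0,0],[0,0,-0.5],5.5],[[0,0,0],[0,0,-1],5.5],[[0,0,0],[0,0,-2],5.5],[[0,0,0],[0,0,-3],5.5],[[0,0,0],[0,0,-3],5.5],[[0,0,0],[0,0,-3],5.5],[[0,0,0],[0,0,-3],5.5],[[0,0,0],[0,0,-2],5.5],[[0,0,0],[0,0,-1],5.5],[[0,0,0],[0,0,0],5.5]]'
python3 - <<'E'
from h import *
p=read_camera("side"); w=read_camera("wrist")
cv2.imwrite("pics/s5.png",cv2.hconcat([cv2.resize(p["image"][60:240,180:360],(384,384)),w["image"][:,100:420]]))
E
```

```text
time_s: 13.25
tcp_pos: [0.445, -0.3235, 0.2213]
tcp_rot: [-179.9, -0.1, -75.1]
ft_force: [-0.0, -0.4, -7.1]
width: 0.701
grip_force: 66.9
```

View pics/s5.png

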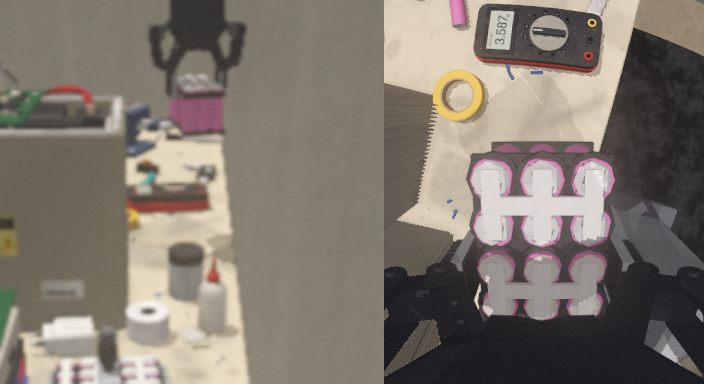

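The block hangs level in the gripper, and 7.1 N matches 0.7 kg. I'm carrying it over at x≈0.43, then turning.

```bash
python3 -m jog '[[[0,0,0],[-2,-0.4,0],5.5],[[0,0,0],[-3.6,-0.8,0],5.5],[[0,0,0],[-3.6,-0.8,0],5.5],[[0,0,0],[-3.6,-0.8,0],5.5],[[0,0,0],[-3.6,-0.8,0],5.5],[[0,0,0],[-3.6,-0.8,0],5.5],[[0,0,0],[-3.6,-0.8,0],5.5],[[0,0,0],[-3.6,-0.8,0],5.5],[[0,0,0],[-3,-0.6,0],5.5],[[0,0,0],[-1.5,-0.3,0],5.5]]' && python3 -m jog '[[[0,0,-0.06],[0,0,0],5.5],[[0,0,-0.11],[0,0,0],5.5],[[0,0,-0.12],[0,0,0],5.5],[[0,0,-0.12],[0,0,0],5.5],[[0,0,-0.12],[0,0,0],5.5],[[0,0,-0.12],[0,0,0],5.5],[[0,0,-0.12],[0,0,0],5.5],[[0,0,-0.12],[0,0,0],5.5],[[0,0,-0.12],[0,0,0],5.5],[[0,0,-0.12],[0,0,0],5.5],[[0,0,-0.12],[0,0,0],5.5],[[0,0,-0.12],[0,0,0],5.5],[[0,0,-0.06],[0,0,0],5.5],[[0,0,0],[0,0,0],5.5]]'
python3 - <<'E'
from h import *
np.set_printoptions(precision=4,suppress=True)
w=read_camera("wrist"); C=wcloud(w).reshape(-1,3); P=C[(C[:,2]>.043)&(C[:,2]<.056)]; print(fitcase(P,np.array([.521,.188])))
for t,z in (("bay_mouth",.05),("installed_knob",.112),("pivot",.074),("knob",.102)):
    for r in models.landmark_of(w,t)[:2]: print(t,round(r["score"],2),np.round(r["point"],1),wat(w,r["point"],z))
print(go([.517,.227,.2213]))
E
```

```text
time_s: 14.35
tcp_pos: [0.4288, 0.003, 0.2186]
tcp_rot: [179.8, 0.1, -74.9]
ft_force: [-0.2, 0.4, -7.0]
width: 0.702
grip_force: 67.0
time_s: 15.75
tcp_pos: [0.4292, 0.0008, 0.2187]
tcp_rot: [-180.0, 0.2, 6.9]
ft_force: [-0.1, -0.6, -6.7]
width: 0.697
grip_force: 67.0
(2683, np.float64(0.002899091373588233), array([0.523 , 0.1881]), np.float64(6.91471368688452), 'mouth', array([0.5184, 0.2258]))
bay_mouth 0.72 [76.9 82. ] [0.5177 0.2252 0.05  ]
installed_knob 0.93 [97.6 71.4] [0.5228 0.1592 0.112 ]
pivot 0.76 [27.1 85.9] [0.5141 0.2875 0.074 ]
knob 0.8 [ 21.4 141.2] [0.4514 0.2673 0.102 ]
knob 0.54 [293.1 109.8] [ 0.5013 -0.0204  0.102 ]
[ 11.35 -21.43  -0.15]
```

```bash
python3 -m jog '[[[0,0,0],[1,-2,0],5.5],[[0,0,0],[1.7,-3.2,0],5.5],[[0,0,0],[1.7,-3.2,0],5.5],[[0,0,0],[1.7,-3.2,0],5.5],[[0,0,0],[1.7,-3.2,0],5.5],[[0,0,0],[1.7,-3.2,0],5.5],[[0,0,0],[1.2,-2.2,0],5.5],[[0,0,0],[0.7,-1.2,0],5.5],[[0,0,0],[0,0,0],5.5],[[0,0,0],[0,0,0],5.5]]'
python3 - <<'E'
from h import *
np.set_printoptions(precision=4,suppress=True)
w=read_camera("wrist"); s=read_camera("side"); t=read_camera("top")
cv2.imwrite("pics/s6.png",cv2.hconcat([cv2.resize(s["image"][150:310,150:310],(384,384)),w["image"][:,100:420]]))
o=arm.get_obs(); print(o["tcp_pos"],o["tcp_rot"])
for n,P,C in (("w",w,wcloud(w)),("s",s,cloud(s)),("t",t,cloud(t))):
    F=C.reshape(-1,3); Q=F[(F[:,2]>.043)&(F[:,2]<.056)]; print(n,fitcase(Q,np.array([.521,.188])))
    for r in models.silhouettes(P,"spare_block")[:2]:
        m=r["mask"]&(P["range_z"]>0); q=C[m]; z=q[:,2]; print("  blk",r["score"],r["rect"],np.percentile(z,[1,5,50,95,99]))
        q=q[(z>.22)&(z<.27)]
        if len(q)>20: print("   ",len(q),cv2.minAreaRect((q[:,:2]*1000).astype(np.float32)), "plane",np.linalg.lstsq(np.c_[q[:,:2]-q[:,:2].mean(0),np.ones(len(q))],q[:,2],rcond=None)[0])
E
```

```text
time_s: 17.0
tcp_pos: [0.5174, 0.2267, 0.2198]
tcp_rot: [180.0, 0.1, 6.9]
ft_force: [0.1, -0.5, -6.5]
width: 0.698
grip_force: 67.5
[0.5174 0.2261 0.2204] [179.993    0.0007   6.8011]
w (1964, np.float64(0.003248713417718797), array([0.5236, 0.1899]), np.float64(6.669841007583941), 'mouth', array([0.5192, 0.2276]))
  blk 0.91 [182.1, 141.4, 335.6, 321.7] [0.1886 0.2387 0.2473 0.2493 0.2498]
    22330 ((524.7208862304688, 228.0384063720703), (87.74627685546875, 63.34853744506836), 6.95090389251709) plane [-0.0141 -0.0037  0.2466]
s (999, np.float64(0.0028843520446988316), array([0.521 , 0.1904]), np.float64(6.684160070325878), 'mouth', array([0.5166, 0.2282]))
  blk 0.58 [198.4, 161.4, 260.7, 215.6] [0.0743 0.187  0.221  0.2501 0.2506]
    1322 ((514.6324462890625, 232.900634765625), (102.85786437988281, 62.32963562011719), 5.538450241088867) plane [ 0.0393 -0.2926  0.2411]
  blk 0.48 [195.0, 215.0, 287.4, 301.1] [0.0015 0.0054 0.0476 0.0928 0.1114]
t (425, np.float64(0.002568534969044247), array([0.5203, 0.1877]), np.float64(6.902653446562511), 'mouth', array([0.5157, 0.2255]))
  blk 0.66 [134.5, 133.9, 153.6, 188.9] [0.0061 0.1884 0.2406 0.2513 0.4508]
    198 ((518.8045654296875, 199.41493225097656), (102.84760284423828, 22.01938247680664), 16.09317398071289) plane [0.0304 0.29   0.2444]
```

View pics/s6.png

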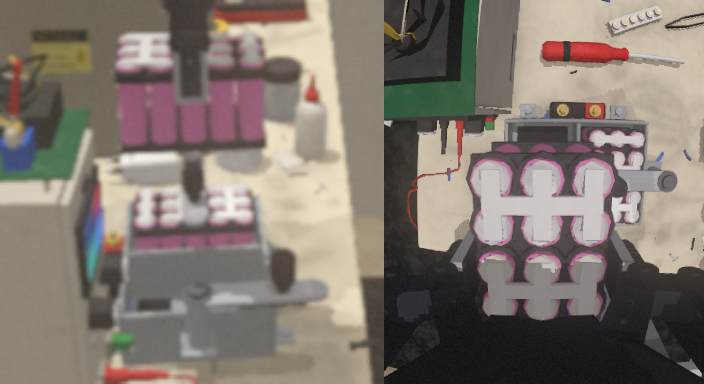

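Bar open, block held above the bay (aligned within about 1 mm, yaw 6.9° against 6.9°). I'm lowering most of the way, then checking again.

```bash
python3 -m jog '[[[0,0,0],[0,-0.05,1],5.5],[[0,0,0],[0,-0.05,2],5.5],[[0,0,0],[0,0,2],5.5],[[0,0,0],[0,0,1.5],5.5],[[0,0,0],[0,0,1.5],5.5],[[0,0,0],[0,0,1],5.5],[[0,0,0],[0,0,0.8],5.5],[[0,0,0],[0,0,0],5.5],[[0,0,0],[0,0,0],5.5]]'
python3 - <<'E'
from h import *
np.set_printoptions(precision=4,suppress=True)
w=read_camera("wrist"); s=read_camera("side")
cv2.imwrite("pics/s7.png",cv2.resize(s["image"][190:310,170:330],(800,600),interpolation=cv2.INTER_CUBIC))
o=arm.get_obs(); print(o["tcp_pos"],o["tcp_rot"])
F=wcloud(w); G=F.reshape(-1,3)
def plane(q): return np.linalg.lstsq(np.c_[q[:,:2]-q[:,:2].mean(0),np.ones(len(q))],q[:,2],rcond=None)[0]
g=G[(abs(G[:,2])<.012)&(np.hypot(G[:,0]-.52,G[:,1]-.2)<.3)]; print("bench",len(g),plane(g))
for r in models.silhouettes(w,"spare_block")[:1]:
    q=F[r["mask"]&(w["range_z"]>0)]; z=np.median(q[:,2]); q=q[abs(q[:,2]-z)<.006]; print(r["score"],z,cv2.minAreaRect((q[:,:2]*1000).astype(np.float32)),plane(q))
print(fitcase(G[(G[:,2]>.043)&(G[:,2]<.056)],np.array([.521,.188])))
for t,z in (("installed_knob",.112),("knob",.102),("pivot",.074)):
    for r in models.landmark_of(w,t)[:1]: print(t,r["score"],wat(w,r["point"],z))
E
```

```text
time_s: 18.2
tcp_pos: [0.5177, 0.228, 0.1229]
tcp_rot: [-180.0, -0.1, 6.9]
ft_force: [0.6, 0.2, -6.8]
width: 0.7
grip_force: 67.4
[0.5179 0.2281 0.1234] [-179.9714   -0.107     6.8648]
bench 51492 [-0.0003 -0.0017 -0.0002]
0.65 0.008083915657070534 ((447.51983642578125, -123.33659362792969), (35.41421127319336, 10.340066909790039), 16.728992462158203) [-0.1865  0.2877  0.0076]
(3521, np.float64(0.0036914882846597647), array([0.5237, 0.1896]), np.float64(7.193231698653152), 'mouth', array([0.5189, 0.2273]))
installed_knob 0.91 [0.5246 0.1599 0.112 ]
knob 0.68 [0.4515 0.2734 0.102 ]
pivot 0.9 [0.5108 0.2815 0.074 ]
```

View pics/s7.png

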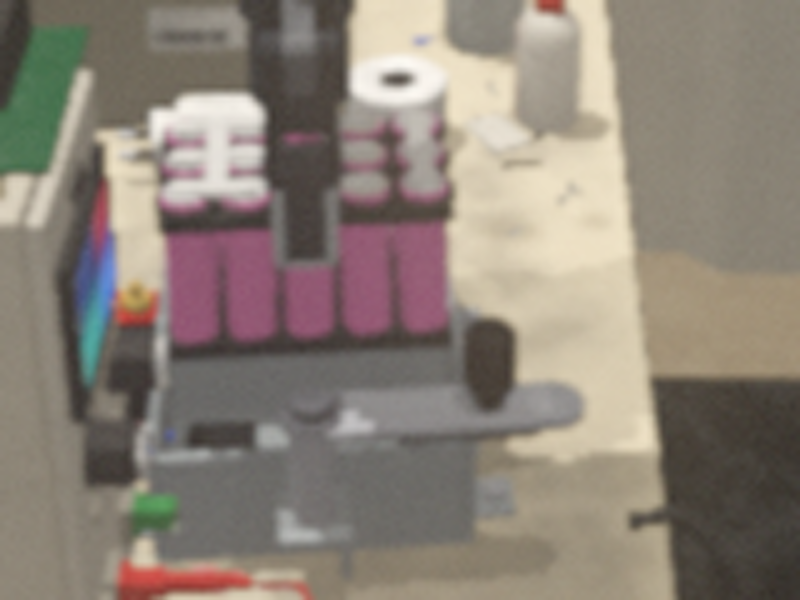

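The side view shows the block hanging over the bay, the bar lying open along the +y wall, and everything still standing. I'm checking tilt and height before the final 2 cm.

Run:
```python
from h import *
np.set_printoptions(precision=4,suppress=True)
w=read_camera("wrist"); s=read_camera("side")
G=wcloud(w).reshape(-1,3)
ps=np.radians(6.9); ex=np.array([np.cos(ps),np.sin(ps)]); ey=np.array([-np.sin(ps),np.cos(ps)]); m=np.array([.518,.2268])
def loc(q): d=q[:,:2]-m; return np.c_[d@ex,d@ey,q[:,2]]
L=loc(G); q=L[(L[:,2]>.138)&(L[:,2]<.16)&(abs(L[:,0])<.06)&(abs(L[:,1])<.04)]
for a in np.arange(-.05,.06,.01):
    b=q[abs(q[:,0]-a)<.005]
    if len(b)>30: print("x",round(a,2),len(b),"z med/95",np.percentile(b[:,2],[50,95]),"y",np.percentile(b[:,1],[1,99]))
print("x max",np.percentile(q[:,0],99.5))
S=loc(cloud(s).reshape(-1,3)); f=S[(abs(S[:,1]-.031)<.012)&(abs(S[:,0])<.06)&(S[:,2]>.06)&(S[:,2]<.17)]
for a in np.arange(-.05,.06,.01):
    b=f[abs(f[:,0]-a)<.005]
    if len(b)>5: print("side x",round(a,2),len(b),"z",np.percentile(b[:,2],[0,3,50,100]),"y",np.median(b[:,1]))
f2=f[(f[:,2]<.12)]; print("x range",np.percentile(f2[:,0],[1,99]))
```

```text
x -0.03 508 z med/95 [0.148  0.1517] y [-0.0282  0.0319]
x -0.02 1950 z med/95 [0.1509 0.1524] y [-0.0285  0.0324]
x -0.01 2573 z med/95 [0.1515 0.1529] y [-0.0282  0.0319]
x 0.0 3034 z med/95 [0.1507 0.1543] y [-0.0282  0.0319]
x 0.01 3447 z med/95 [0.1478 0.1564] y [-0.0391  0.0375]
x 0.02 3092 z med/95 [0.1508 0.1524] y [-0.0286  0.0324]
x 0.03 3329 z med/95 [0.1516 0.1528] y [-0.0275  0.031 ]
x 0.04 3685 z med/95 [0.1507 0.1524] y [-0.0287  0.0321]
x 0.05 2099 z med/95 [0.1474 0.151 ] y [-0.0276  0.0311]
x max 0.049997909936090226
side x -0.05 139 z [0.0868 0.0892 0.1226 0.153 ] y 0.02972147302308839
side x -0.04 203 z [0.0866 0.0887 0.125  0.154 ] y 0.02985425598098596
side x -0.03 166 z [0.0871 0.088  0.1218 0.1529] y 0.029259994433001237
side x -0.02 203 z [0.087  0.09   0.1248 0.1536] y 0.029406935116955305
side x -0.01 115 z [0.0861 0.0871 0.1109 0.1583] y 0.030579521563837985
side x 0.0 134 z [0.087  0.0882 0.1089 0.1592] y 0.030442941704260026
side x 0.01 174 z [0.0874 0.0894 0.1269 0.1596] y 0.029405210018132233
side x 0.02 206 z [0.0862 0.0889 0.124  0.1543] y 0.029657754050772686
side x 0.03 180 z [0.0869 0.0884 0.1238 0.1535] y 0.028338058460708797
side x 0.04 194 z [0.0865 0.0896 0.1239 0.1536] y 0.02994561492223348
side x 0.05 42 z [0.088  0.0887 0.1231 0.152 ] y 0.02698369633327189
x range [-0.0507  0.0463]
```

```bash
python3 -m jog '[[[0,0,0],[0.08,0,0.5],5.5],[[0,0,0],[0.07,0,0.5],5.5],[[0,0,0],[0,0,0.5],5.5],[[0,0,0],[0,0,0.35],5.5],[[0,0,0],[0,0,0.15],5.5],[[0,0,0],[0,0,0],5.5],[[0,0,0],[0,0,0],5.5],[[0,0,0],[0,0,0],5.5]]'
python3 - <<'E'
from h import *
np.set_printoptions(precision=4,suppress=True)
w=read_camera("wrist"); s=read_camera("side")
cv2.imwrite("pics/s8.png",cv2.hconcat([cv2.resize(s["image"][200:310,180:300],(419,384),interpolation=cv2.INTER_CUBIC),w["image"][:,80:440]]))
o=arm.get_obs(); print(o["tcp_pos"],o["tcp_rot"],o["ft_force"],o["joint_vel"])
ps=np.radians(6.9); ex=np.array([np.cos(ps),np.sin(ps)]); ey=np.array([-np.sin(ps),np.cos(ps)]); m=np.array([.518,.2268])
def loc(q): d=q[:,:2]-m; return np.c_[d@ex,d@ey,q[:,2]]
S=loc(cloud(s).reshape(-1,3)); f=S[(abs(S[:,1]-.031)<.006)&(abs(S[:,0])<.06)&(S[:,2]>.056)&(S[:,2]<.11)]
print("side face",np.percentile(f,[0,1,50,99],axis=0))
wl=S[(abs(S[:,1]-.04)<.008)&(abs(S[:,0])<.08)&(S[:,2]<.054)&(S[:,2]>.02)]; print("+y wall",np.percentile(wl,[1,50,99],axis=0))
W=loc(wcloud(w).reshape(-1,3)); q=W[(W[:,2]>.118)&(W[:,2]<.14)&(abs(W[:,0]-.035)<.016)&(abs(W[:,1])<.045)]; print("wrist top",np.percentile(q,[1,50,99],axis=0))
r=W[(abs(W[:,2]-.05)<.006)&(W[:,0]>.05)&(W[:,0]<.07)&(abs(W[:,1])<.05)]; print("end wall",len(r),np.percentile(r,[1,50,99],axis=0))
E
```

```text
time_s: 19.4
tcp_pos: [0.519, 0.2281, 0.1026]
tcp_rot: [-180.0, -0.0, 6.9]
ft_force: [0.1, 0.4, -7.2]
width: 0.7
grip_force: 67.4
[0.519  0.2281 0.1026] [-179.9897   -0.0304    6.8637] [ 0.2935  0.0721 -6.926 ] [ 0.1128  0.028   0.0697  0.0144 -0.0811 -0.0208]
side face [[-0.0508  0.025   0.066 ]
 [-0.0488  0.0254  0.0677]
 [ 0.0009  0.0295  0.0866]
 [ 0.0466  0.0326  0.1096]]
+y wall [[-0.0609  0.0366  0.0203]
 [-0.0116  0.0397  0.0373]
 [ 0.0552  0.044   0.0509]]
wrist top [[ 0.0194 -0.0283  0.1227]
 [ 0.0363  0.0017  0.1306]
 [ 0.0508  0.0317  0.1328]]
end wall 1757 [[ 0.0508 -0.0493  0.0442]
 [ 0.0598 -0.0219  0.0484]
 [ 0.0697  0.0394  0.0532]]
```

View pics/s8.png

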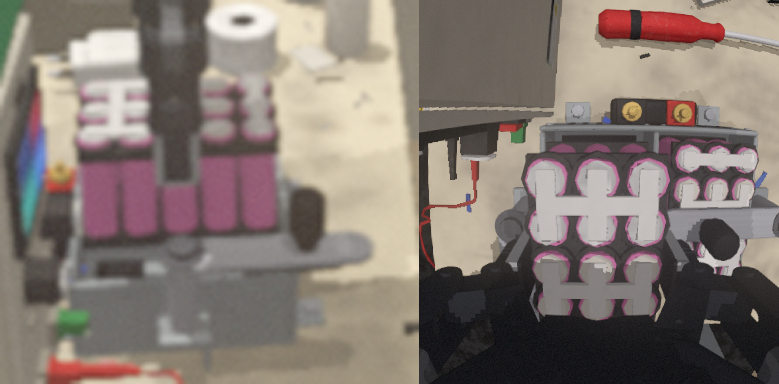

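The block hangs level with its underside at about 66 mm, so there is about 16 mm of daylight. It is centred within about 1 mm, the bar is open, and the bottle, jar and spool are undisturbed. Handing in.

```bash
python3 -c "
from rig import workorder
print(workorder.close_job())"
```

```text
the job is handed in; nothing more can be done
None
```

I swung the bar fully open to its stop; the gripper now holds the pink block level and still, about 16 mm above the rim of the empty bay and lined up to within about 1–2 mm. The job is handed in, and no verdict came back.

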